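Set the valves of a filtration manifold for one sample

ROBOT

A 6-joint arm with a two-finger parallel gripper is mounted at the origin on a cart in front of the work surface, level with it; the furniture and walls round the work are solid. World frame = base frame: x ahead of the robot, y to its left, z up, the work surface at z = 0. Lengths are in m, angles in rad, forces in N, time in s.
With the tool pointing down it reaches from about 0.3 to 0.775 m from the base axis. Payload 14.6 kg.
Tool frame: the origin (TCP) lies at the very end of the fingers, on their centre line; the grasp point (between the pads) lies 19 mm behind it; z points along the fingers, y is the line along which they close (so a half turn about z gives the same grasp; the last joint's range is limited). The gripper opens to 94 mm and grips with 3 to 60 N. Pads are 16 mm wide; open, the fingers measure 119 mm over their backs; the gripper's body (75 mm by 177 mm) begins 78 mm behind the grasp point.
Start: joints at [-1.211, 0.3, 1.521, -0, 1.321, -0.067], TCP at [0.228, -0.501, 0.205] pointing down, gripper open.
Joint ranges: [-3.03, 3.03], [-0.79, 2.21], [0.23, 2.52], [-1.04, 4.18], [0, 3.07], [-2.55, 2.55]. Speed limits (rad/s): [2.22, 2.22, 2.57, 3.14, 3.14, 3.14].

INTERFACE

Orientations are given as [roll, pitch, yaw] about the fixed x, y, z axes, in that order (R = Rz(yaw) Ry(pitch) Rx(roll)).
In Python, from station import ctrl gives the robot as it stands.
- The arm moves only by the shell command python3 -m pendant 'ROWS' [OPENING] [FORCE]. ROWS is JSON, a list of rows, each a list of 2 entries, a list of its own where there are three numbers: the shift along the world's x, y, z in cm, then the turn about the world's z in rad. A call has 1 to 20 rows; each row shifts and turns the commanded pose from where the row before left it; what a row does not reach is not made up. A row lasts 1/12 s, in which the tool goes at most 41.7 mm and 7.16 degrees, less where a joint would pass 70% of its speed; a pose out of reach is approached as far as the arm can. A call is refused whole if a number of a shift passes 4.17 or a number of a turn 0.125, either way. A call with a gripper value outside its range is refused whole. OPENING is the opening, from 0 (shut) to 1 (fully open), set as the call begins (- or left out, the last holds). The fingers move at their own pace and stop on an object; FORCE is the grip in N (left out, the last holds). Time passes only in rows, so rows that do not move let the fingers close. It gives the time, the measured TCP pose, the force, the opening and the grip force at its end, in the units of the state.
- ctrl.get_obs(): the state, without advancing time (a new reading comes with each control period).
- ctrl.camera(name): name is "scene" or "top" or "wrist"; returns a dict with "color" (384x512x3 uint8, red, green, blue), "intrinsics" (3x3 intrinsics, pixels), "camera_from_world" (4x4, takes a point from world to camera coordinates). Camera axes: x right, y down, z forward; pixel columns grow to the right and rows downward; lengths in m; the calibration is good to about 2 mm. A picture is of the moment at which its call begins. There is no depth.
- ctrl.hand_in(): hands the job in; it is judged then, once.
The state is a dict: "time_s": time; "qpos": joint angles; "joint_vel": joint speeds; "tau": joint torques, N m; "ee_pos": TCP position; "eef_rot": TCP orientation; "force": force on the tool from outside, world axes, zero at the start; "moment": the same for the moment, N m; "grip_width": finger opening in m; "grip_force": force on a finger pad.
Only numpy, scipy, OpenCV 4.12 (cv2) and the standard library are available. Lean on these libraries where they do the work, as an engineer would, in place of code of your own. Each camera call takes 0.05 s, during which the arm holds its last target. There are 200 camera calls.

TASK

The filtration manifold was left to dry with all three blue valve levers part-way; set it for a single sample before the vacuum hose goes on. Push the lever of the station that holds the filter funnel fully open (in line with its branch pipe, pointing to the front), and push the levers of the two stations under red dust caps fully shut (crosswise, pointing to the left along the row), each right up to its stop. Pick nothing up: the funnel and caps stay in their stations, the manifold stays standing in its place, and the bottles and the jar beside it are left alone.

Things in the scene. Friction and masses are not known exactly. Their poses are not given: they have to be found in the camera images.
- manifold: Steel three-station filtration manifold, loose on rubber feet, about 3 kg, 390 mm long. Origin on the worktop under the middle lever's axis; x to the back, y along the row to the left station, z up. Header pipe along y at x = -70 mm, branch pipes to the back at y = 125, 0, -125 mm. Under the levers all is below 60 mm, except each valve's stem (20 mm thick, on the lever's axis).
- funnel: Steel filter funnel with a white lid, 74 mm across, 77 mm tall, origin at the centre of its underside; it sits loose in the cup of one of the three stations (which one varies), its top 140 mm above the worktop.
- cap_a: Red dust cap, 67 mm across, 26 mm tall, loose in the cup of a station not in use; origin at the centre of its underside. Its top is 89 mm above the worktop.
- cap_b: The second, identical red dust cap, in the other station not in use.
- sample_bottle: Bystander: amber bottle with black cap, 54 mm across, 120 mm tall, right of the manifold; origin at the centre of its base.
- small_bottle: Bystander: amber bottle with white cap, 44 mm across, 100 mm tall, left of the manifold near the front edge of the worktop; origin at the centre of its base.
- jar: Bystander: white ointment jar, 58 mm across, 40 mm tall, left of the manifold near the front edge of the worktop, in front of the sink; origin at the centre of its base.
- lever_left (a joint): Angle (rad) of the left valve lever about its vertical axis. 0 = fully open: in line with the branch pipe, pointing to the manifold's front (-x). Grows clockwise seen from above to 1.571 = fully shut: crosswise, pointing left (the manifold's +y). Firm stops at both ends; stays where it is left; friction 0.16 N m (about 3 N at the blue sleeve).
- pivot_left (a point): Point on the vertical axis of the left lever, level with the top of its blue sleeve, 95 mm above the worktop.
- grip_left (a point): Point on the top of the left lever's blue sleeve, on its centre line, 60 mm from the axis. The sleeve is 17 mm wide, reaches from 22 to 82 mm from the axis and from 81 to 95 mm above the worktop. It turns with the lever.
- station_left (a point): Centre of the floor of the left station's cup (inner width 54 mm, walls 9 mm high), 63 mm above the worktop, 105 mm behind the left lever's axis; the funnel or a cap stands on it.
- lever_mid (a joint): Angle (rad) of the middle valve lever about its vertical axis. 0 = fully open: in line with the branch pipe, pointing to the manifold's front (-x). Grows clockwise seen from above to 1.571 = fully shut: crosswise, pointing left (the manifold's +y). Firm stops at both ends; stays where it is left; friction 0.16 N m (about 3 N at the blue sleeve).
- pivot_mid (a point): Point on the vertical axis of the middle lever, level with the top of its blue sleeve, 95 mm above the worktop.
- grip_mid (a point): Point on the top of the middle lever's blue sleeve, on its centre line, 60 mm from the axis. The sleeve is 17 mm wide, reaches from 22 to 82 mm from the axis and from 81 to 95 mm above the worktop. It turns with the lever.
- station_mid (a point): Centre of the floor of the middle station's cup (inner width 54 mm, walls 9 mm high), 63 mm above the worktop, 105 mm behind the middle lever's axis; the funnel or a cap stands on it.
- lever_right (a joint): Angle (rad) of the right valve lever about its vertical axis. 0 = fully open: in line with the branch pipe, pointing to the manifold's front (-x). Grows clockwise seen from above to 1.571 = fully shut: crosswise, pointing left (the manifold's +y). Firm stops at both ends; stays where it is left; friction 0.16 N m (about 3 N at the blue sleeve).
- pivot_right (a point): Point on the vertical axis of the right lever, level with the top of its blue sleeve, 95 mm above the worktop.
- grip_right (a point): Point on the top of the right lever's blue sleeve, on its centre line, 60 mm from the axis. The sleeve is 17 mm wide, reaches from 22 to 82 mm from the axis and from 81 to 95 mm above the worktop. It turns with the lever.
- station_right (a point): Centre of the floor of the right station's cup (inner width 54 mm, walls 9 mm high), 63 mm above the worktop, 105 mm behind the right lever's axis; the funnel or a cap stands on it.

How it is judged:
At the end, for the whole second after the job is handed in: Funnel station's lever below 0.12 rad (open), the other two above 1.45 rad (shut); funnel and caps within 12 mm of their stations; manifold level, still and within 40 mm of its starting place; bottles and jar within 25 mm of theirs (((distance between funnel and station_left below 0.012 m and value of joint lever_left below 0.12 rad and value of joint each of lever_mid, lever_right above 1.45 rad) or (distance between funnel and station_mid below 0.012 m and value of joint each of lever_left, lever_right above 1.45 rad and value of joint lever_mid below 0.12 rad) or (distance between funnel and station_right below 0.012 m and value of joint each of lever_left, lever_mid above 1.45 rad and value of joint lever_right below 0.12 rad)) and distance of manifold from where it was at the start of the episode below 0.04 m and angle between manifold's own z axis and vertical below 0.05 rad and linear speed of manifold below 0.02 m/s and (distance between cap_a and station_left below 0.012 m or distance between cap_a and station_mid below 0.012 m or distance between cap_a and station_right below 0.012 m) and (distance between cap_b and station_left below 0.012 m or distance between cap_b and station_mid below 0.012 m or distance between cap_b and station_right below 0.012 m) and distance of each of sample_bottle, small_bottle, jar from where it was at the start of the episode below 0.025 m); the robot touches nothing.
It fails at once if the funnel or a dust cap is lifted or knocked out of its station (not (distance between funnel and station_left below 0.012 m or distance between funnel and station_mid below 0.012 m or distance between funnel and station_right below 0.012 m) or not (distance between cap_a and station_left below 0.012 m or distance between cap_a and station_mid below 0.012 m or distance between cap_a and station_right below 0.012 m) or not (distance between cap_b and station_left below 0.012 m or distance between cap_b and station_mid below 0.012 m or distance between cap_b and station_right below 0.012 m)).
It fails at once if the funnel or a dust cap is moved from its station to another (distance of any of funnel, cap_a, cap_b from where it was at the start of the episode above 0.06 m).
It fails at once if the manifold is lifted or tipped (more than 10 mm or 0.1 rad) (height (world z) of manifold above 0.01 m or angle between manifold's own z axis and vertical above 0.1 rad).
It fails at once if the manifold is shoved more than 40 mm from its place (distance of manifold from where it was at the start of the episode above 0.04 m).
It fails at once if a bottle or the jar is moved more than 25 mm or tipped (distance of any of sample_bottle, small_bottle, jar from where it was at the start of the episode above 0.025 m or angle between any of sample_bottle, small_bottle, jar's own z axis and vertical above 0.3 rad).
It also fails if it takes over 48 s, if anything falls off the work surface, if the arm or the gripper's body presses on something with over 40 N, if the wrist force passes 120 N, or if a joint passes its speed limit or range.

## Working session

There is one attempt and no reset: what is moved stays moved. The work goes in short steps, Python scripts to look and compute and a shell command to move; the robot and the scene stay as the last step left them, time stands still between calls to the robot, and variables do not carry over. Pictures are saved under pics/ and viewed, at most 10 in all, crops included, and the job is handed in when it is done.

```bash
mkdir -p pics; cat > h.py <<'E'
import numpy as np,cv2
from station import ctrl
def shot(n,f):
    c=ctrl.camera(n); cv2.imwrite(f'pics/{f}.png',c['color'][:,:,::-1]); np.savez(f'pics/{f}.npz',**{k:c[k] for k in('color','intrinsics','camera_from_world')}); return c
def ray(c,uv,z):
    K=np.array(c['intrinsics']);T=np.array(c['camera_from_world']);R,t=T[:3,:3],T[:3,3]
    o=-R.T@t; d=R.T@np.linalg.inv(K)@np.array([uv[0],uv[1],1.]); return o+d*(z-o[2])/d[2]
def blobs(c,lo,hi,amin=40):
    m=cv2.inRange(cv2.cvtColor(c['color'],cv2.COLOR_RGB2HSV),lo,hi)
    cs,_=cv2.findContours(m,cv2.RETR_EXTERNAL,cv2.CHAIN_APPROX_NONE)
    return [k for k in cs if cv2.contourArea(k)>amin]
E
python3 - <<'E'
from h import *
t=shot('top','top0'); s=shot('scene','scene0')
for nm,c in(('top',t),('scene',s)):
  T=np.array(c['camera_from_world']); print(nm,-T[:3,:3].T@T[:3,3])
  for col,lo,hi,z in(('blue',(100,100,40),(130,255,255),.095),('red',(0,130,60),(8,255,255),.089),('red2',(172,130,60),(180,255,255),.089)):
    for k in blobs(c,lo,hi):
      r=cv2.minAreaRect(k); print(col,np.round(r[0]),np.round(r[1]),ray(c,r[0],z).round(3), [ray(c,p,z)[:2].round(3).tolist() for p in cv2.boxPoints(r)])
print(ctrl.get_obs())
E
```

```text
top [ 0.28913021 -0.1612933   1.45169216]
blue [320. 216.] [ 5. 19.] [ 0.492 -0.361  0.095] [[0.496, -0.332], [0.504, -0.388], [0.488, -0.39], [0.48, -0.334]]
blue [285. 207.] [ 5. 18.] [ 0.522 -0.257  0.095] [[0.512, -0.23], [0.545, -0.274], [0.532, -0.284], [0.498, -0.24]]
blue [ 65. 196.] [24. 22.] [0.572 0.415 0.095] [[0.61, 0.451], [0.609, 0.384], [0.534, 0.38], [0.535, 0.447]]
blue [245. 185.] [ 5. 18.] [ 0.592 -0.137  0.095] [[0.593, -0.107], [0.607, -0.162], [0.592, -0.166], [0.577, -0.112]]
blue [505. 120.] [17. 12.] [ 0.787 -0.964  0.095] [[0.815, -0.949], [0.815, -0.987], [0.758, -0.979], [0.759, -0.941]]
blue [460.  96.] [78. 35.] [ 0.871 -0.83   0.095] [[0.822, -0.697], [0.942, -0.716], [0.92, -0.965], [0.801, -0.942]]
red [348. 184.] [20. 21.] [ 0.59  -0.455  0.089] [[0.623, -0.425], [0.621, -0.49], [0.558, -0.486], [0.559, -0.421]]
red [311. 168.] [20. 20.] [ 0.645 -0.343  0.089] [[0.67, -0.306], [0.684, -0.368], [0.62, -0.38], [0.606, -0.318]]
red [394. 120.] [10. 11.] [ 0.796 -0.614  0.089] [[0.787, -0.591], [0.82, -0.61], [0.805, -0.637], [0.772, -0.618]]
red [68. 3
[... 936 characters left out ...]
0.314]]
{'time_s': 0.1, 'qpos': array([-1.21060211e+00,  3.00394970e-01,  1.52153956e+00, -3.25449045e-05,
        1.32068105e+00, -6.66388511e-02]), 'joint_vel': array([-8.57348638e-04, -2.17541266e-03, -1.99845166e-03, -8.90546825e-05,
        2.49572171e-04,  9.17378769e-04]), 'tau': array([ 1.48039460e-03, -5.32645190e+01, -3.53281224e+01,  7.09560653e-02,
        2.34573882e-02, -6.72238798e-05]), 'ee_pos': array([ 0.22757989, -0.50044334,  0.20494565]), 'eef_rot': array([-3.14056990e+00, -3.66620211e-05,  4.26841122e-01]), 'force': array([1.16358502, 0.45941212, 0.56467738]), 'moment': array([-0.00837507, -0.02003549, -0.03594233]), 'grip_force': 0.0, 'grip_width': 0.09413628305622967}
```

View pics/top0.png

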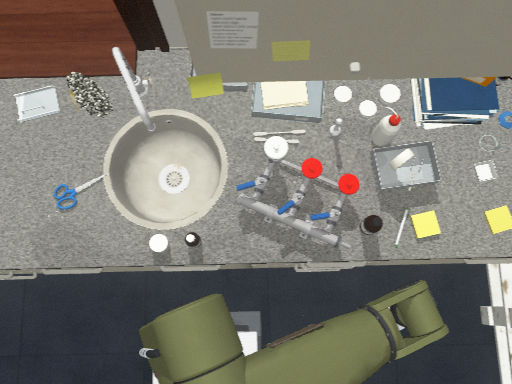

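View pics/scene0.png

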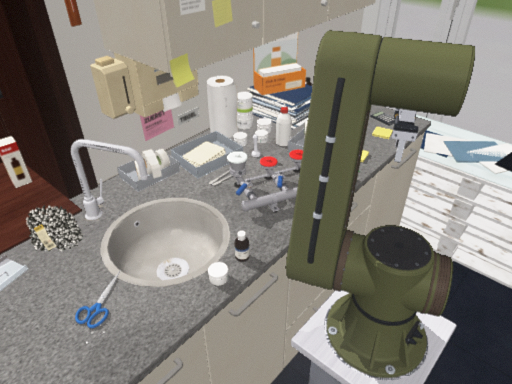

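The funnel (276,147) is in the left station, with caps at mid (312,168) and right (348,184). The levers are at (245,185), (285,207) and (320,216). The manifold yaw is about -0.456. I'll move above it with the gripper closed and look from near.

```bash
python3 -m pendant '[[[1,0.7,1],0.05],[[2.3,1.6,1],0.05],[[2.3,1.6,1],0.05],[[2.3,1.6,1],0.05],[[2.3,1.6,1],0.05],[[2.3,1.6,0.5],0.05],[[2.3,1.6,0.5],0.05],[[2.3,1.6,0.5],0.05],[[2.3,1.6,0.5],0.05],[[2.3,1.6,0],0.05],[[2.3,1.6,0],0.05],[[2.3,1.6,0],0.05],[[2.3,1.6,0],0.05],[[2.3,1.6,0],0.04],[[1.3,0.9,0],0],[[0,0,0],0],[[0,0,0],0]]' 0 20
python3 - <<'E'
from h import *
w=shot('wrist','w1'); t=shot('top','top1')
for nm,c in(('w',w),('top',t)):
  T=np.array(c['camera_from_world']); print(nm,-T[:3,:3].T@T[:3,3])
  for col,lo,hi,z in(('blue',(100,100,40),(130,255,255),.095),('red',(0,130,60),(8,255,255),.089)):
    for k in blobs(c,lo,hi):
      r=cv2.minAreaRect(k); print(col,np.round(r[0]),np.round(r[1]),ray(c,r[0],z).round(3), [ray(c,p,z)[:2].round(3).tolist() for p in cv2.boxPoints(r)])
E
```

```text
time_s: 1.52
ee_pos: [0.5496, -0.2766, 0.2749]
eef_rot: [-3.141, 0.0, 1.116]
force: [-0.5, 0.1, -1.1]
grip_width: 0.0004
grip_force: 0.0
w [ 0.58561695 -0.20186107  0.45460632]
blue [230. 167.] [45. 13.] [ 0.524 -0.255  0.095] [[0.5, -0.237], [0.513, -0.228], [0.548, -0.274], [0.535, -0.284]]
blue [235.  50.] [54. 15.] [ 0.593 -0.136  0.095] [[0.578, -0.11], [0.594, -0.107], [0.609, -0.163], [0.593, -0.167]]
red [335. 261.] [43. 39.] [ 0.596 -0.445  0.089] [[0.554, -0.44], [0.599, -0.399], [0.637, -0.451], [0.593, -0.495]]
red [341. 182.] [46. 48.] [ 0.646 -0.339  0.089] [[0.63, -0.296], [0.686, -0.324], [0.664, -0.383], [0.605, -0.355]]
top [ 0.28913021 -0.1612933   1.45169216]
blue [320. 216.] [ 5. 19.] [ 0.492 -0.36   0.095] [[0.496, -0.33], [0.504, -0.388], [0.488, -0.39], [0.48, -0.332]]
blue [ 65. 196.] [24. 22.] [0.572 0.415 0.095] [[0.61, 0.451], [0.609, 0.384], [0.534, 0.38], [0.535, 0.447]]
blue [245. 185.] [ 5. 18.] [ 0.592 -0.137  0.095] [[0.593, -0.107], [0.607, -0.162], [0.592, -0.166], [0.577, -0.112]]
blue [505. 120.] [17. 12.] [ 0.787 -0.964  0.095] [[0.815, -0.949], [0.815, -0.987], [0.758, -0.979], [0.759, -0.941]]
blue [460.  96.] [78. 35.] [ 0.871 -0.83   0.095] [[0.822, -0.697], [0.942, -0.716], [0.92, -0.965], [0.801, -0.942]]
red [348. 184.] [20. 21.] [ 0.59  -0.455  0.089] [[0.623, -0.425], [0.621, -0.49], [0.558, -0.486], [0.559, -0.421]]
red [394. 120.] [10. 11.] [ 0.796 -0.614  0.089] [[0.787, -0.591], [0.82, -0.61], [0.805, -0.637], [0.772, -0.618]]
red [68. 38.] [ 77. 135.] [1.104 0.441 0.089] [[1.251, 0.676], [1.241, 0.223], [0.962, 0.215], [0.972, 0.652]]
```

View pics/w1.png

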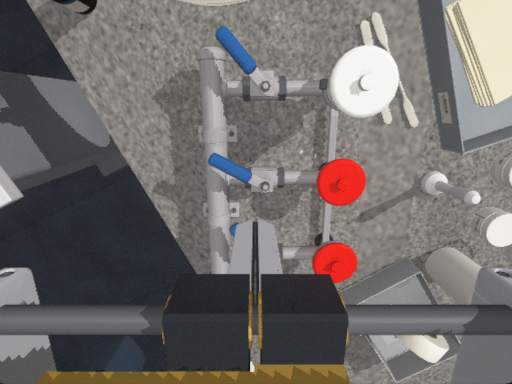

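The close view confirms it: pivots at about (265,87) and (265,187), and the tool is aligned with the manifold. I'll go down on the shut side of the left lever.

```bash
python3 -m pendant '[[[1.74,2.86,0],0],[[1.74,2.86,0],0],[[1.74,2.86,0],0],[[1.74,2.86,0],0],[[1.74,2.86,0],0],[[0,0,-3],0],[[0,0,-3.4],0],[[0,0,-3.4],0],[[0,0,-3.4],0],[[0,0,-3.4],0],[[0,0,-2.5],0],[[0,0,-1.2],0],[[0,0,0],0],[[0,0,0],0]]'
python3 -m pendant '[[[-0.96,0.39,0],0],[[-0.96,0.39,0],0],[[-0.96,0.39,0],0],[[-0.97,-0.23,0],0],[[-0.97,-0.23,0],0],[[-0.97,-0.23,0],0],[[-1,-0.79,0],0],[[-0.6,-0.5,0],0],[[0,0,0],0],[[0,0,0],0]]'
python3 - <<'E'
from h import *
w=shot('wrist','w2')
E
```

```text
time_s: 2.78
ee_pos: [0.6369, -0.1344, 0.0736]
eef_rot: [3.141, -0.0, 1.116]
force: [-0.5, -0.0, 0.9]
grip_width: 0.0003
grip_force: 0.0
time_s: 3.62
ee_pos: [0.5628, -0.1424, 0.0731]
eef_rot: [3.141, 0.0, 1.116]
force: [0.2, -0.2, 0.5]
grip_width: 0.0003
grip_force: 0.0
```

View pics/w2.png

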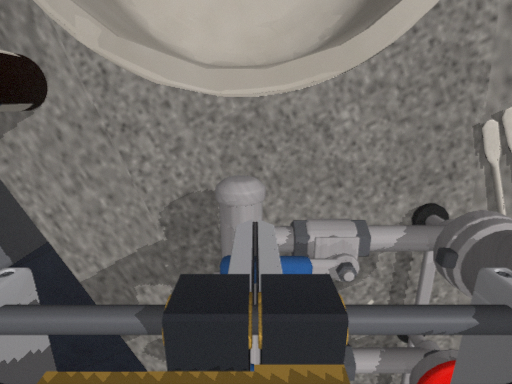

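The lever (blue, 225–310, 267) is nearly in line with its pipe. I'll push on to the stop in small steps, watching the force.

```bash
python3 -m pendant '[[[-0.1,-0.2,0],0],[[-0.1,-0.2,0],0],[[0,0,0],0],[[0,0,0],0]]'; python3 -m pendant '[[[-0.1,-0.2,0],0],[[0,0,0],0],[[0,0,0],0]]'
```

```text
time_s: 4.0
ee_pos: [0.5612, -0.1448, 0.0724]
eef_rot: [-3.141, -0.001, 1.117]
force: [1.8, 7.0, 1.4]
grip_width: 0.0002
grip_force: 3.8
time_s: 4.25
ee_pos: [0.5602, -0.1459, 0.0724]
eef_rot: [-3.141, -0.002, 1.118]
force: [1.8, 12.7, 3.4]
grip_width: 0.0002
grip_force: 6.6
```

The force rose to 12.7 N with 1 mm of travel, so the left lever is at its stop. I'll back off and go to the middle lever.

```bash
python3 -m pendant '[[[0.9,1.8,0],0],[[0,0,3],0],[[0,0,3],0],[[-1.58,-3.1,0],0],[[-1.58,-3.1,0],0],[[-1.58,-3.1,0],0],[[-1.58,-3.1,0],0],[[-1.58,-3.1,0],0],[[0,0,0],0],[[0,0,-3],0],[[0,0,-2.9],0],[[0,0,0],0],[[0,0,0],0]]'
```

```text
time_s: 5.33
ee_pos: [0.4895, -0.2842, 0.0729]
eef_rot: [-3.139, -0.0, 1.117]
force: [0.5, 0.2, 1.1]
grip_width: 0.0004
grip_force: 0.0
```

```bash
python3 -m pendant '[[[0.55,0.9,0],0],[[0.55,0.9,0],0],[[0.55,0.9,0],0],[[0.55,0.9,0],0],[[0.8,0.42,0],0],[[0.8,0.42,0],0],[[0.8,0.42,0],0],[[1.1,0.12,0],0],[[1.1,0.12,0],0],[[0,0,0],0],[[0,0,0],0]]'; python3 -m pendant '[[[0.2,-0.1,0],0],[[0,0,0],0],[[0,0,0],0]]'
```

```text
time_s: 6.25
ee_pos: [0.5582, -0.2333, 0.0731]
eef_rot: [-3.141, -0.0, 1.117]
force: [-0.1, -0.9, 0.4]
grip_width: 0.0005
grip_force: 0.0
time_s: 6.5
ee_pos: [0.5596, -0.2349, 0.0735]
eef_rot: [3.141, -0.0, 1.116]
force: [-0.5, 0.6, -0.6]
grip_width: 0.0004
grip_force: 0.1
```

```bash
python3 -m pendant '[[[0.2,-0.1,0],0],[[0,0,0],0],[[0,0,0],0]]';python3 -m pendant '[[[0.2,-0.1,0],0],[[0,0,0],0],[[0,0,0],0]]'
python3 - <<'E'
from h import *
w=shot('wrist','w3')
E
```

```text
time_s: 6.75
ee_pos: [0.5608, -0.2353, 0.0733]
eef_rot: [-3.139, -0.0, 1.117]
force: [-8.4, 4.0, 5.1]
grip_width: 0.0006
grip_force: 4.8
time_s: 7.0
ee_pos: [0.562, -0.2357, 0.0733]
eef_rot: [-3.136, -0.0, 1.117]
force: [-14.8, 8.4, 9.0]
grip_width: 0.0007
grip_force: 8.8
```

View pics/w3.png

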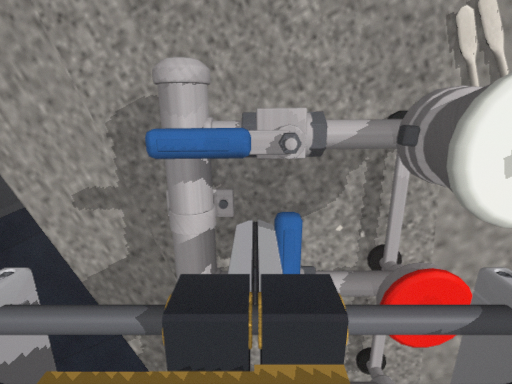

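The left lever is in line at (150–250,142). The middle one is crosswise at (289,213–270) with a 17 N reaction, so it is at its stop. Next, the right lever.

```bash
python3 -m pendant '[[[-1.8,0.9,0],0],[[0,0,3],0],[[0,0,3],0],[[-1.84,-2.76,0],0],[[-1.84,-2.76,0],0],[[-1.84,-2.76,0],0],[[-1.84,-2.76,0],0],[[-1.84,-2.76,0],0],[[0,0,0],0],[[0,0,-3],0],[[0,0,-3],0],[[0,0,0],0],[[0,0,0],0]]'
python3 -m pendant '[[[0.95,0.57,0],0],[[0.95,0.57,0],0],[[0.95,0.57,0],0],[[0.83,0.04,0],0],[[0.83,0.04,0],0],[[0.83,0.04,0],0],[[0,0,0],0],[[0,0,0],0]]'; python3 -m pendant '[[[0.2,-0.1,0],0],[[0,0,0],0],[[0,0,0],0]]'
```

```text
time_s: 8.13
ee_pos: [0.4535, -0.3653, 0.0731]
eef_rot: [-3.139, -0.001, 1.117]
force: [0.7, 0.1, 1.4]
grip_width: 0.0006
grip_force: 0.0
time_s: 8.8
ee_pos: [0.5079, -0.3473, 0.0733]
eef_rot: [3.141, -0.0, 1.117]
force: [-0.0, 0.1, -0.6]
grip_width: 0.0007
grip_force: 0.0
time_s: 9.05
ee_pos: [0.5085, -0.3477, 0.0732]
eef_rot: [-3.139, -0.001, 1.117]
force: [-7.2, 6.7, 2.9]
grip_width: 0.0006
grip_force: 4.6
```

```bash
python3 -m pendant '[[[0.2,-0.1,0],0],[[0,0,0],0],[[0,0,0],0]]'; python3 -m pendant '[[[-1.8,0.9,0],0],[[-0.9,0.45,2],0],[[-1,0,3.5],0],[[-1,-1,3.5],0],[[-2,-1,3.5],0],[[-2,-1,3.5],0],[[-3,-1,2],0],[[-3,-1,0],0],[[-3,-1,0],0],[[0,0,0],0],[[0,0,0],0],[[0,0,0],0]]'
python3 - <<'E'
from h import *
w=shot('wrist','w4');t=shot('top','top2')
for nm,c in(('w',w),('top',t)):
    for k in blobs(c,(100,100,40),(130,255,255)):
      r=cv2.minAreaRect(k); b=np.array([ray(c,p,.095)[:2] for p in cv2.boxPoints(r)])
      e=[b[1]-b[0],b[2]-b[1]]; e=max(e,key=np.linalg.norm); a=np.arctan2(e[1],e[0])%np.pi
      print(nm,np.round(r[0]),ray(c,r[0],.095).round(3),'lever',round(np.pi-.456-a,2))
E
```

```text
time_s: 9.3
ee_pos: [0.5097, -0.3485, 0.0731]
eef_rot: [-3.136, -0.001, 1.117]
force: [-14.7, 7.7, 7.4]
grip_width: 0.0003
grip_force: 8.2
time_s: 10.3
ee_pos: [0.3346, -0.396, 0.2536]
eef_rot: [3.141, -0.0, 1.116]
force: [0.8, -0.7, 0.6]
grip_width: 0.0004
grip_force: 0.0
w [393.  81.] [ 0.521 -0.365  0.095] lever 1.58
top [321. 206.] [ 0.523 -0.366  0.095] lever 1.55
top [255. 195.] [ 0.56  -0.166  0.095] lever 0.02
top [284. 190.] [ 0.576 -0.254  0.095] lever 1.55
top [ 65. 196.] [0.572 0.415 0.095] lever 2.63
top [505. 120.] [ 0.787 -0.964  0.095] lever -0.32
top [460.  96.] [ 0.871 -0.83   0.095] lever 1.2
```

View pics/w4.png

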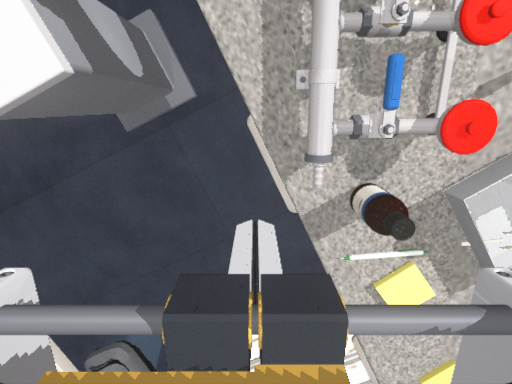

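View pics/top2.png

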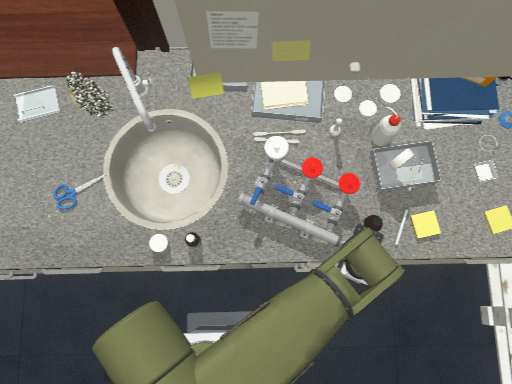

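The three levers read 0.02, 1.55 and 1.55 rad (left to right). The funnel (276,147), the caps (312,168) and (348,184), and the bottles and jar have not moved. The arm is clear, so I'm handing in.

```bash
python3 -c "
from station import ctrl
print(ctrl.hand_in())"
```

```text
the job is handed in; nothing more can be done
None
```

The job is handed in: the funnel's (left) lever is fully open at about 0.02 rad and the middle and right levers are fully shut at about 1.55 rad, each pushed to its stop; in the last pictures nothing else had moved, but no verdict was returned.

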